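# Ready the boot-drying stand for tall boots

## Task

Get the boot-drying stand ready for tall boots: one at a time, stand the two cedar plugs all the way down in the bores of its base, the thick plug in the wide bore and the slim plug in the narrow one. Then squeeze the release button in the side of the mast's black grip, pull the mast straight up past its first stop to the second stop, where it is fully out, and finish there still gripping it with the button squeezed in - do not let go. Leave the bowl of coins, the button organizer and the boot jack where they are.

Things in the scene. Friction and masses are not known exactly. Their poses are not given: they have to be found in the camera images.
- stand: Boot-drying stand, fixed to the counter. Grey base 86 (own x) x 290 (own y) x 40 mm high, origin at the centre of its underside, z up. At its middle stands an upright aluminium tube (24 mm diameter, top 145 mm above the counter) in which the telescoping mast slides; a bore in the base's top on either side of it.
- wide_bore (a point): Centre of the mouth of the wide bore, in the top of the base (40 mm above the counter), 100 mm from the mast along the stand's own +y. Upright bore of 42 mm diameter, 30 mm deep, flat bottom.
- narrow_bore (a point): Centre of the mouth of the narrow bore, in the top of the base (40 mm above the counter), 100 mm from the mast along the stand's own -y. Upright bore of 30 mm diameter, 30 mm deep, flat bottom.
- thick_plug: Thick cedar plug, a loose upright cylinder of 38 mm diameter, 80 mm tall, with a chamfered foot, about 55 g; origin at the centre of its underside. Starts standing on the counter.
- slim_plug: Slim cedar plug, a loose upright cylinder of 26 mm diameter, 80 mm tall, with a chamfered foot, about 30 g; origin at the centre of its underside. Starts standing on the counter.
- grip: Black grip on top of the mast, going up with it: 36 (own x) x 64 (own y) x 38 mm high, axes as the stand's; origin at the centre of its underside, 150 mm above the counter when down. The button stands 8 mm proud on its +x side (44 mm together). Pinched from above along own x, one finger on the button and one on the plain -x side, it is held and the button pressed.
- grip_center (a point): Centre of the grip block, 19 mm above its underside, on the mast's axis.
- button_face (a point): Centre of the outer face of the release button (28 mm wide along own y, 26 mm high), 26 mm from the mast's axis along own +x when not pressed, 19 mm above the grip's underside.
- button (a joint): Release button: 0 = out, 0.006 (m) = fully pressed into the grip. Springs out when let go; fully down takes about 6 N. While it is out its pin locks the mast in a stop and pulling does nothing; pressed more than about 3 mm it frees the mast.
- mast (a joint): How far the mast is pulled up (m): 0 = down (locked), 0.050 = first stop, 0.100 = second stop, where it is fully out and comes up against its end (0.101). With the button pressed it runs freely past the first stop (about 1 N of friction, 250 g weight) and sinks back if let go before a stop; with the button let go, the pin snaps into the stop that it meets.
- bowl: Bystander: tan ceramic bowl of coins, 136 mm across, 50 mm high; origin under its centre.
- organizer: Bystander: green plastic button organizer with eight small flip-top lids, 170 x 100 x 34 mm; origin under its centre.
- boot_jack: Bystander: black plastic boot jack with a V-shaped mouth, about 290 (own y) x 110 x 36 mm, lying to the left of the stand; origin under its middle.

How it is judged:
By the outcome, as a careful person would: the job done as asked, in the order asked, and still so for the second after the job is handed in, while the arm keeps its last pose, push and grip.
It also fails if it takes over 67 s, if anything falls off the work surface, if the arm or the gripper's body presses on something with over 40 N, if the wrist force passes 120 N, or if a joint passes its speed limit or range.

## Robot

A 6-joint arm with a two-finger parallel gripper is mounted at the origin on the work surface. World frame = base frame: x ahead of the robot, y to its left, z up, the work surface at z = 0. Lengths are in m, angles in degrees, forces in N, time in s.
With the tool pointing down it reaches from about 0.25 to 0.725 m from the base axis. Payload 9.7 kg.
Tool frame: the origin (TCP) lies between the finger pads; the fingertips stand 25 mm ahead of it and the grasp point (between the pads) lies 6 mm ahead of it; z points along the fingers, y is the line along which they close (so a half turn about z gives the same grasp; the last joint's range is limited). The gripper opens to 85 mm and grips with 20 to 120 N. Pads are 22 mm wide; open, the fingers measure 114 mm over their backs; the gripper's body (76 mm by 85 mm) begins 54 mm behind the grasp point. The pads swing forward as they close: fully open they stand 13 mm farther back than shut.
Start: joints at [76.49, 4.979, 10.078, 95.1, 0, 90], TCP at [0.128, 0.535, 0.256] pointing down, gripper open.
Joint ranges: [-179.16, 179.16], [-48.56, 103.87], [-65.8, 70.77], [-126.05, 130.52], [-82.76, 87.17], [-180, 180]. Speed limits (degrees/s): [127.2, 127.2, 147.25, 180, 180, 180].

## Interface

Orientations are given as [roll, pitch, yaw] about the fixed x, y, z axes, in that order (R = Rz(yaw) Ry(pitch) Rx(roll)).
In Python, from workcell import bot, optics gives the robot as it stands (bot), with the cameras (optics).
- The arm moves only by the shell command python3 drive.py 'ROWS' [FORCE]. ROWS is a JSON list of rows, 1 to 5 of them, each written [[dx, dy, dz], turn, opening]: dx, dy, dz in shares of 25 cm (1.0 is 25 cm), then a turn about the tool's z in normalised numbers (1 is 360 degrees), then the finger opening in m; each row is the pose to reach, as a shift and turn from the pose commanded when the command began, along the tool's axes at that moment; what a row does not reach only later rows make up. A row lasts 1/12 s, in which the tool goes at most 0.0417 m and 7.16 degrees, less where a joint would pass 70% of its speed; a pose out of reach is approached as far as the arm can. The fingers move at their own pace and stop on an object; FORCE is the grip in N (left out, the last holds). Time passes only in rows, so rows that do not move let the fingers close. It prints the time, the measured TCP pose, the force, the opening and the grip force at its end. A shift or turn number past 1, either way, is cut back to 1. Input that does not fit is refused with a message, and nothing moves.
- bot.get_obs(): the state, without advancing time (a new reading comes with each control period).
- optics.camera(name): name is "side" or "top" or "wrist"; returns the picture (480x640x3 uint8, blue, green, red); there is no depth.
- optics.camera_info(name): a dict with "mtx" (3x3 intrinsics, pixels), "extrinsics" (4x4, takes a point from camera to world coordinates). Camera axes: x right, y down, z forward; pixel columns grow to the right and rows downward; lengths in m; the calibration is good to about 2 mm. The wrist camera is an equidistant fisheye: a pixel r from the principal point sees the ray r / f radians off the axis. A picture is of the moment at which its call begins: read the wrist's pose just before it. camera_info takes no time and is no camera call; for the wrist camera it gives the pose at the moment of the call.
- bot.job_done(): hands the job in; it is judged then, once.
The state is a dict: "time": time; "q": joint angles; "qd": joint speeds; "joint_efforts": joint torques, N m; "ee_pos": TCP position; "tcp_rot": TCP orientation; "wrist_force": force on the tool from outside, world axes, zero at the start; "torque": the same for the moment, N m; "opening": finger opening in m; "grasp_force": force on a finger pad.
Only numpy, scipy, OpenCV 4.12 (cv2) and the standard library are available. Lean on these libraries where they do the work, as an engineer would, in place of code of your own. Each camera call takes 0.05 s, during which the arm holds its last target. There are 200 camera calls.

## Working session

There is one attempt and no reset: what is moved stays moved. The work goes in short steps, Python scripts to look and compute and a shell command to move; the robot and the scene stay as the last step left them, time stands still between calls to the robot, and variables do not carry over. Pictures are saved under pics/ and viewed, at most 10 in all, crops included, and the job is handed in when it is done.

```bash
ls; mkdir -p pics; python3 - <<'E'
from workcell import bot, optics
import cv2
o=bot.get_obs();print(o)
for n in("side","top"):
    cv2.imwrite(f"pics/{n}0.png",optics.camera(n)); i=optics.camera_info(n);print(n,i)
print(optics.camera_info("wrist"))
E
```

```text
drive.py
pics
workcell.py
{'time': 0.0, 'q': array([7.64878020e+01, 5.01187993e+00, 1.00347951e+01, 9.50991331e+01,
       1.47915861e-04, 8.99999810e+01]), 'qd': array([-0.03086373,  0.08149378, -0.12138999, -0.0153938 , -0.06092138,
       -0.07731704]), 'joint_efforts': array([-4.33082814e-04, -5.20390999e+01,  4.64798570e+01,  1.65965891e-02,
       -1.21334720e-04, -5.36212610e-06]), 'ee_pos': array([0.12846377, 0.53459158, 0.25557862]), 'tcp_rot': array([-1.79923782e+02, -1.47941058e-04,  1.66487821e+02]), 'wrist_force': array([-0.27875186, -0.02582765,  0.06577078]), 'torque': array([-0.0136197 ,  0.01653759, -0.00913081]), 'grasp_force': 0.0, 'opening': 0.08550635624595346}
side {'mtx': array([[509.08067599,   0.        , 328.51512436],
       [  0.        , 509.08067599, 248.73428785],
       [  0.        ,   0.        ,   1.        ]]), 'extrinsics': array([[ 0.90107985, -0.27830736,  0.33256596,  0.17312446],
       [-0.43339026, -0.55123663,  0.71295937, -0.73337444],
       [-0.0150993 , -0.78656417, -0.61732392,  0.76001887],
       [ 0.        ,  0.        ,  0.       
[... 360 characters left out ...]
456e-03],
       [ 1.71920767e-03, -1.50101388e-01, -9.88669114e-01,
         1.75408705e+00],
       [ 0.00000000e+00,  0.00000000e+00,  0.00000000e+00,
         1.00000000e+00]])}
{'mtx': array([[371.64829954,   0.        , 320.08817179],
       [  0.        , 371.64829954, 237.63829533],
       [  0.        ,   0.        ,   1.        ]]), 'extrinsics': array([[ 2.33205807e-01,  9.29690824e-01,  2.85114053e-01,
         5.49486956e-02],
       [ 9.72427066e-01, -2.22713152e-01, -6.91697393e-02,
         5.52738953e-01],
       [-8.07822322e-04,  2.93383407e-01, -9.55994521e-01,
         3.72739546e-01],
       [ 0.00000000e+00,  0.00000000e+00,  0.00000000e+00,
         1.00000000e+00]])}
```

View pics/side0.png

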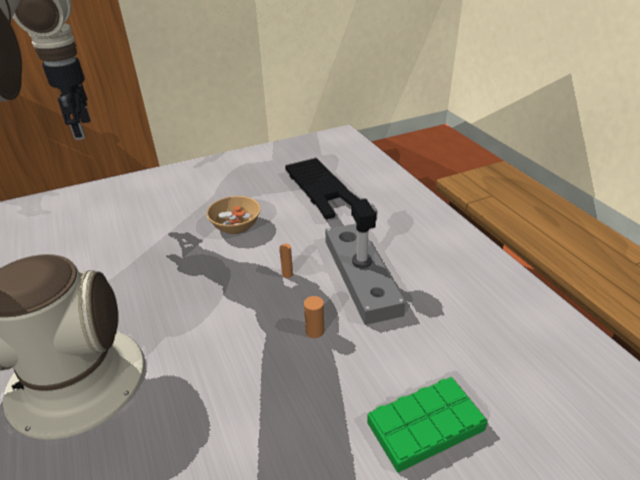

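View pics/top0.png

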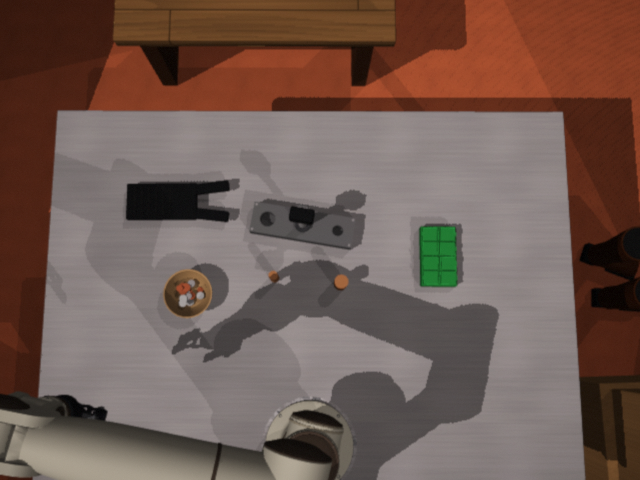

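Side view: thick plug at about (314,317), slim (286,260), wide bore (346,237), narrow bore (377,292), grip (365,214). Top view: thick (341,282), slim (274,276), wide bore (266,219), narrow bore (337,230), grip (301,215).

```bash
cat > h.py <<'E'
from workcell import bot, optics
import cv2, numpy as np
from scipy.spatial.transform import Rotation as R
def ray(name,px,info=None):
    i=info or optics.camera_info(name); K=i["mtx"]; E=i["extrinsics"]
    x=(px[0]-K[0,2])/K[0,0]; y=(px[1]-K[1,2])/K[1,1]
    if name=="wrist":
        r=np.hypot(x,y)+1e-12; d=np.array([x/r*np.sin(r),y/r*np.sin(r),np.cos(r)])
    else: d=np.array([x,y,1.]); d/=np.linalg.norm(d)
    return E[:3,3],E[:3,:3]@d
def plane(name,px,z,info=None):
    c,d=ray(name,px,info); return c+d*(z-c[2])/d[2]
def cross(r1,r2):
    A=np.stack([r1[1],-r2[1]],1); s=np.linalg.lstsq(A,r2[0]-r1[0],rcond=None)[0]
    p,q=r1[0]+s[0]*r1[1],r2[0]+s[1]*r2[1]; return (p+q)/2,np.linalg.norm(p-q)
def shift(target):  # world point for TCP -> tool-axis shift
    o=bot.get_obs(); return R.from_euler('xyz',o["tcp_rot"],degrees=True).inv().apply(np.array(target)-o["ee_pos"])
def tool(): return R.from_euler('xyz',bot.get_obs()["tcp_rot"],degrees=True).as_matrix()
E
python3 - <<'E'
from h import *
pairs={"thick_top":((341,282),(314,302)),"slim_top":((274,276),(286,246)),"wide":((266,219),(346,237)),"narrow":((337,230),(377,292)),"grip":((301,215),(365,212))}
for k,(t,s) in pairs.items(): print(k,*[np.round(v,3) for v in cross(ray("top",t),ray("side",s))])
print(tool().round(3))
E
```

```text
thick_top [ 0.44  -0.088  0.085] 0.004
slim_top [0.455 0.093 0.088] 0.004
wide [0.619 0.121 0.039] 0.002
narrow [ 0.587 -0.079  0.042] 0.001
grip [0.606 0.019 0.175] 0.004
[[-0.972  0.234 -0.   ]
 [ 0.234  0.972 -0.001]
 [-0.    -0.001 -1.   ]]
```

The manual's scale: shifts go in shares of 25 cm and turns go in shares of 360 degrees. Converting my numbers, -0.15 m / 0.25 = -0.6, -0.127 m / 0.25 = -0.508.

```bash
python3 drive.py '[[[-0.12, -0.104, -0.012], 0, 0.085], [[-0.24, -0.2, -0.024], 0, 0.085], [[-0.36, -0.304, -0.032], 0, 0.085], [[-0.48, -0.408, -0.044], 0, 0.085], [[-0.6, -0.508, -0.052], 0, 0.085]]' && python3 drive.py '[[[-0.12, -0.104, -0.012], 0, 0.085], [[-0.24, -0.2, -0.024], 0, 0.085], [[-0.36, -0.304, -0.032], 0, 0.085], [[-0.48, -0.408, -0.044], 0, 0.085], [[-0.6, -0.508, -0.052], 0, 0.085]]' && python3 drive.py '[[[-0.12, -0.104, -0.012], 0, 0.085], [[-0.24, -0.2, -0.024], 0, 0.085], [[-0.36, -0.304, -0.032], 0, 0.085], [[-0.48, -0.408, -0.044], 0, 0.085], [[-0.6, -0.508, -0.052], 0, 0.085]]' && python3 drive.py '[[[-0.12, -0.104, -0.012], 0.0194, 0.085], [[-0.224, -0.188, -0.024], 0.0389, 0.085], [[-0.224, -0.188, -0.024], 0.0583, 0.085], [[-0.224, -0.188, -0.024], 0.0778, 0.085], [[-0.224, -0.188, -0.024], 0.0972, 0.085]]' && python3 drive.py '[[[0, 0, 0], 0.0194, 0.085], [[0, 0, 0], 0.0389, 0.085], [[0, 0, 0], 0.0583, 0.085], [[0, 0, 0], 0.0778, 0.085], [[0, 0, 0], 0.0972, 0.085]]' && python3 drive.py '[[[0, 0, 0], 0.0194, 0.085], [[0, 0, 0], 0.0389, 0.085], [[0, 0, 0], 0.0431, 0.085], [[0, 0, 0], 0.0431, 0.085], [[0, 0, 0], 0.0431, 0.085]]'
python3 - <<'E'
from h import *
o=bot.get_obs(); print(o["q"].round(1),o["ee_pos"],o["tcp_rot"])
cv2.imwrite("pics/w1.png",optics.camera("wrist"))
E
```

```text
time: 0.52
ee_pos: [0.2451, 0.3746, 0.2692]
tcp_rot: [-180.0, -0.0, 166.5]
wrist_force: [1.0, 0.8, 0.1]
opening: 0.0847
grasp_force: 0.0
time: 0.93
ee_pos: [0.3614, 0.2158, 0.2825]
tcp_rot: [180.0, 0.0, 166.5]
wrist_force: [0.5, 0.8, -0.4]
opening: 0.085
grasp_force: 0.0
time: 1.35
ee_pos: [0.4777, 0.0571, 0.2954]
tcp_rot: [180.0, 0.0, 166.5]
wrist_force: [1.0, 1.3, -0.1]
opening: 0.0853
grasp_force: 0.0
time: 1.77
ee_pos: [0.5207, -0.0004, 0.3005]
tcp_rot: [-179.9, -0.1, 131.1]
wrist_force: [-0.2, 0.4, 0.2]
opening: 0.0846
grasp_force: 0.0
time: 2.18
ee_pos: [0.5204, 0.0004, 0.3009]
tcp_rot: [-180.0, -0.0, 96.1]
wrist_force: [0.8, -0.3, 0.3]
opening: 0.0849
grasp_force: 0.0
time: 2.6
ee_pos: [0.5205, 0.0004, 0.301]
tcp_rot: [-180.0, 0.0, 81.1]
wrist_force: [-0.7, 0.1, -0.5]
opening: 0.0851
grasp_force: 0.0
[  0.    2.2  12.2 100.   -0.   99. ] [5.20450147e-01 4.09988254e-04 3.01026044e-01] [-1.79971599e+02  4.82645581e-03  8.10773227e+01]
```

View pics/w1.png

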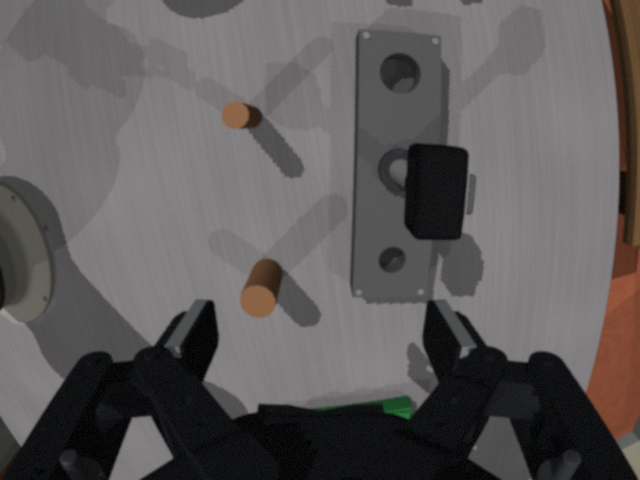

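Wrist view: slim top (236,115), thick top (259,300), wide bore (401,72), narrow bore (392,260), grip top (437,192), with the button on its right (+x) side at (471,193). I'll take a second wrist view to triangulate.

Scaled: -0.08 m / 0.25 = -0.32, -0.04 m / 0.25 = -0.16.

```bash
cat >> h.py <<'E'
def blobs(im,mask,lo=60):
    n,l,s,c=cv2.connectedComponentsWithStats(mask.astype(np.uint8)); 
    return [(s[i],c[i].round(1),l==i) for i in range(1,n) if s[i][4]>lo]
E
python3 - <<'E'
from h import *
import pickle
pickle.dump((cv2.imread("pics/w1.png"),optics.camera_info("wrist")),open("w1.pkl","wb"))
E
python3 drive.py '[[[-0.08, -0.14, 0], 0, 0.085], [[-0.16, -0.28, 0], 0, 0.085], [[-0.16, -0.32, 0], 0, 0.085], [[-0.16, -0.32, 0], 0, 0.085], [[-0.16, -0.32, 0], 0, 0.085]]' | grep time
python3 - <<'E'
from h import *
import pickle
i=optics.camera_info("wrist"); im=optics.camera("wrist"); pickle.dump((im,i),open("w2.pkl","wb"))
a=pickle.load(open("w1.pkl","rb"))[0]
rs=[(a,236,115),(a,259,300),(a,401,72),(a,392,260),(a,437,192)]
t=[cv2.resize(cv2.getRectSubPix(m,(80,80),(x,y)),(260,260),interpolation=cv2.INTER_NEAREST) for m,x,y in rs]
t.append(cv2.resize(im,(347,260))[:, :260])
cv2.imwrite("pics/c1.png",np.vstack([np.hstack(t[:3]),np.hstack(t[3:])]))
cv2.imwrite("pics/w2.png",im)
E
```

```text
time: 3.07
```

View pics/c1.png

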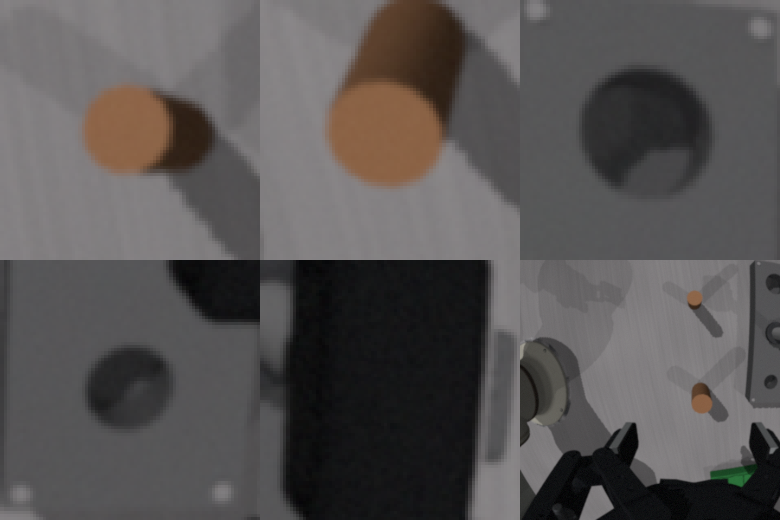

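View pics/w2.png

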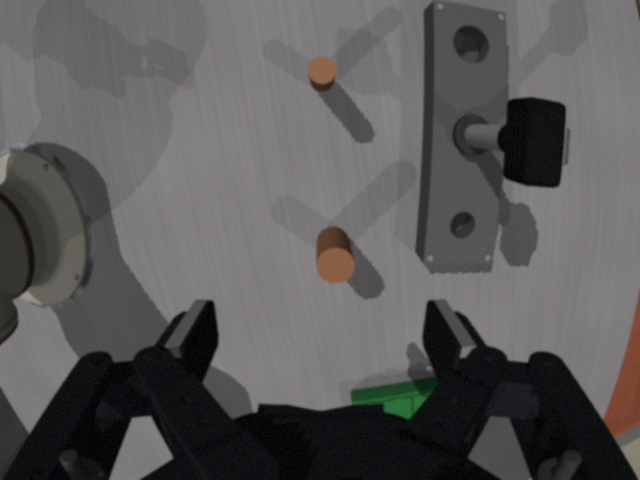

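The crops and second view show clean features: bright orange plug tops, dark round bore mouths and light screw dots. I'll segment and triangulate them.

```bash
cat > m.py <<'E'
from h import *
import pickle
V=[pickle.load(open(f"w{k}.pkl","rb")) for k in(1,2)]
def near(im,mask,p,lo=60,hull=False,rad=30):
    w=np.zeros(mask.shape,np.uint8); cv2.circle(w,p,rad,1,-1)
    cs,_=cv2.findContours((mask&(w>0)).astype(np.uint8),cv2.RETR_EXTERNAL,cv2.CHAIN_APPROX_NONE)
    c=max(cs,key=cv2.contourArea); c=cv2.convexHull(c) if hull else c
    m=cv2.moments(c); e=cv2.fitEllipse(c)
    return np.array([m["m10"],m["m01"]])/m["m00"],np.round(e[0]+e[1],1)
S={"slim":((236,115),(322,71)),"thick":((259,300),(336,265)),"wide":((401,72),(471,43)),"narrow":((392,260),(462,224))}
P={}
for k,pp in S.items():
    rs=[];c=[]
    for (im,i),p in zip(V,pp):
        f=cv2.GaussianBlur(im,(3,3),0).astype(int); hs=cv2.cvtColor(cv2.GaussianBlur(im,(3,3),0),cv2.COLOR_BGR2HSV).astype(int)
        if k in("slim","thick"): mask=(f[...,2]>115)&(hs[...,1]>90)
        else:
            g=f.mean(2); r={"wide":27,"narrow":19}[k]
            ring=np.zeros(g.shape,np.uint8); cv2.circle(ring,p,r,1,2); b=np.median(g[ring>0]); mask=g<b-10
        ctr,e=near(im,mask,p,hull=k in("wide","narrow"),rad={"wide":26,"narrow":18}.get(k,30)); c.append((ctr.round(1),e)); rs.append(ray("wrist",ctr,i))
    P[k]=cross(*rs); print(k,c,P[k][0].round(4),P[k][1].round(4))
    z={"slim":.08,"thick":.08}.get(k,.04)
    print("   on plane",[(a+d*(z-a[2])/d[2]).round(4) for a,d in rs])
E
python3 m.py
```

```text
slim [(array([235. , 114.7]), array([235. , 114.7,  24.5,  25.4])), (array([321.8,  69.8]), array([321.8,  69.8,  25. ,  26.4]))] [0.4565 0.1    0.0783] 0.0002
   on plane [array([0.4568, 0.1   , 0.08  ]), array([0.4565, 0.0997, 0.08  ])]
thick [(array([257.3, 300.9]), array([257.2, 300.9,  29.6,  34.3])), (array([335., 265.]), array([335. , 265. ,  33.6,  36.5]))] [ 0.4406 -0.0854  0.0781] 0.0001
   on plane [array([ 0.4411, -0.0846,  0.08  ]), array([ 0.4406, -0.0846,  0.08  ])]
wide [(array([399.9,  72.4]), array([399.9,  72.6,  40.6,  43. ])), (array([470.8,  43.4]), array([470.7,  43.3,  34.6,  40.6]))] [0.6204 0.1207 0.0381] 0.0002
   on plane [array([0.62  , 0.1204, 0.04  ]), array([0.6195, 0.1204, 0.04  ])]
narrow [(array([391.5, 259.1]), array([391.6, 259.2,  26.2,  29.2])), (array([462. , 224.5]), array([462.1, 224.4,  24.9,  28.8]))] [ 0.5873 -0.0768  0.0383] 0.0001
   on plane [array([ 0.5871, -0.0761,  0.04  ]), array([ 0.5867, -0.0763,  0.04  ])]
```

```bash
python3 - <<'E'
from h import *
o=bot.get_obs();print(o["ee_pos"],o["tcp_rot"]);print(shift([.4407,-.0850,.066]).round(4))
E
```

```text
[ 0.43585077 -0.02644445  0.30144369] [ 1.79940067e+02 -1.29873234e-02  8.10263427e+01]
[-0.0571  0.0137  0.2354]
```

Scaled: 0.12 m / 0.25 = 0.48, 0.08 m / 0.25 = 0.32, 0.5 degrees / 360 = 0.0014.

```bash
python3 drive.py '[[[-0.12, 0.028, 0.08], 0.0014, 0.085], [[-0.2284, 0.0548, 0.16], 0.0014, 0.085], [[-0.2284, 0.0548, 0.32], 0.0014, 0.085], [[-0.2284, 0.0548, 0.48], 0.0014, 0.085], [[-0.2284, 0.0548, 0.48], 0.0014, 0.085]]' | head -3; python3 - <<'E'
from h import *
print(shift([.4407,-.0850,.066]).round(4))
E
```

```text
time: 3.53
ee_pos: [0.4369, -0.0847, 0.1726]
tcp_rot: [-179.2, -0.0, 80.5]
[0.0003 0.0053 0.1065]
```

Scaled: 0.1154 m / 0.25 = 0.4616, 0.1 m / 0.25 = 0.4.

```bash
python3 drive.py '[[[0, 0, 0.14], 0, 0.085], [[0, 0, 0.28], 0, 0.085], [[0, 0, 0.4], 0, 0.085], [[0, 0, 0.4616], 0, 0.085], [[0, 0, 0.4616], 0, 0.085]]' | head -3;  python3 drive.py '[[[0, 0, 0], 0, 0.085], [[0, 0, 0], 0, 0.085]]'; python3 - <<'E'
from h import *
print(shift([.4407,-.0850,.066]).round(4))
E
```

```text
time: 3.95
ee_pos: [0.4395, -0.0846, 0.0643]
tcp_rot: [-179.8, -0.0, 80.6]
time: 4.12
ee_pos: [0.4415, -0.0852, 0.0684]
tcp_rot: [179.8, 0.0, 80.5]
wrist_force: [0.6, 0.4, -0.3]
opening: 0.0847
grasp_force: 0.0
[ 0.     -0.0008  0.0024]
```

Aligned; close gently and lift.

```bash
python3 drive.py '[[[0, 0, 0], 0, 0.03], [[0, 0, 0], 0, 0.03], [[0, 0, 0], 0, 0.03], [[0, 0, 0], 0, 0.03], [[0, 0, 0], 0, 0.03]]' 30; python3 drive.py '[[[0, 0, 0], 0, 0.03], [[0, 0, 0], 0, 0.03], [[0, 0, 0], 0, 0.03]]' 30; python3 - <<'E'
from h import *
o=bot.get_obs();print(o["ee_pos"],o["tcp_rot"],o["opening"]);print(shift([.6202,.1205,.14]).round(4))
E
```

```text
time: 4.53
ee_pos: [0.4402, -0.0852, 0.0666]
tcp_rot: [179.9, 0.0, 80.5]
wrist_force: [-0.4, -0.1, 3.6]
opening: 0.0373
grasp_force: 31.4
time: 4.78
ee_pos: [0.4401, -0.0852, 0.0665]
tcp_rot: [179.9, -0.0, 80.5]
wrist_force: [-0.3, -0.3, 5.5]
opening: 0.0373
grasp_force: 31.4
[ 0.44014844 -0.08519088  0.06651713] [ 1.79936834e+02 -4.93808246e-04  8.04879073e+01] 0.03733115465777226
[ 0.2326  0.1437 -0.0733]
```

Scaled: -0.12 m / 0.25 = -0.48, -0.03 m / 0.25 = -0.12.

```bash
python3 drive.py '[[[0, 0, -0.12], 0, 0.03], [[0, 0, -0.26], 0, 0.03], [[0, 0, -0.4], 0, 0.03], [[0, 0, -0.48], 0, 0.03], [[0.12, 0, -0.48], 0, 0.03]]' | head -3; python3 drive.py '[[[0.16, 0, 0], 0, 0.03], [[0.32, 0, 0], 0, 0.03], [[0.48, 0, 0], 0, 0.03], [[0.64, 0, 0], 0, 0.03], [[0.8, 0, 0], 0, 0.03]]' |head -3;  python3 drive.py '[[[0.0104, 0.12, 0], 0, 0.03], [[0.0104, 0.24, 0], 0, 0.03], [[0.0104, 0.4, 0], 0, 0.03], [[0.0104, 0.52, 0], 0, 0.03], [[0.0104, 0.5748, 0], 0, 0.03]]' ; python3 drive.py '[[[0, 0, 0], 0, 0.03], [[0, 0, 0], 0, 0.03], [[0, 0, 0], 0, 0.03]]' | head -3
python3 - <<'E'
from h import *
i=optics.camera_info("wrist"); im=optics.camera("wrist"); cv2.imwrite("pics/w3.png",im)
o=bot.get_obs();print(o["ee_pos"],o["tcp_rot"],o["opening"]);print(shift([.6202,.1205,.0765]).round(4))
cv2.imwrite("pics/s3.png",optics.camera("side"))
s=cv2.imread("pics/s3.png")[150:330,250:450]
cv2.imwrite("pics/c3.png",np.hstack([cv2.resize(im,(400,300)),cv2.resize(s,(333,300))]))
E
```

```text
time: 5.2
ee_pos: [0.446, -0.0581, 0.1906]
tcp_rot: [179.6, 0.1, 80.3]
time: 5.62
ee_pos: [0.4776, 0.1437, 0.1857]
tcp_rot: [-180.0, 0.0, 80.5]
time: 6.03
ee_pos: [0.6225, 0.12, 0.1842]
tcp_rot: [-180.0, 0.0, 80.5]
wrist_force: [1.1, 0.2, -0.2]
opening: 0.0374
grasp_force: 31.1
time: 6.28
ee_pos: [0.6192, 0.1206, 0.1855]
tcp_rot: [-179.9, 0.0, 80.5]
[0.61913389 0.12071917 0.18596524] [-1.79973340e+02  3.05400979e-03  8.05041892e+01] 0.03727281263869699
[-0.      0.0011  0.1095]
```

View pics/c3.png

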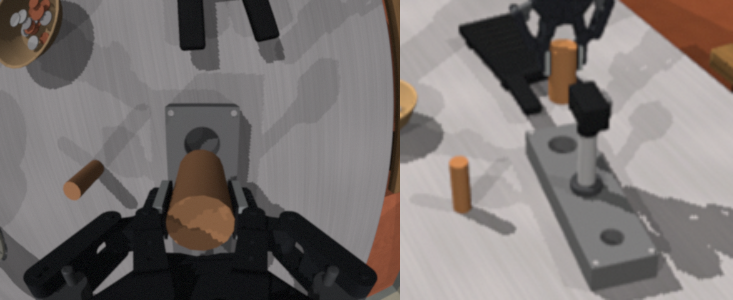

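The thick plug is held upright, right over the wide bore in both views. Lowering to just above the mouth, then inserting.

Scaled: 0.076 m / 0.25 = 0.304, 0.06 m / 0.25 = 0.24.

```bash
python3 drive.py '[[[0, 0.004, 0.12], 0, 0.03], [[0, 0.004, 0.24], 0, 0.03], [[0, 0.004, 0.304], 0, 0.03], [[0, 0.004, 0.304], 0, 0.03], [[0, 0.004, 0.304], 0, 0.03]]' |head -4; python3 drive.py '[[[0, 0, 0.024], 0, 0.03], [[0, 0, 0.048], 0, 0.03], [[0, 0, 0.06], 0, 0.03], [[0, 0, 0.06], 0, 0.03]]'
python3 - <<'E'
from h import *
o=bot.get_obs();print(o["ee_pos"],o["tcp_rot"],o["torque"]);print(shift([.6202,.1205,.0765]).round(4))
E
```

```text
time: 6.8
ee_pos: [0.6201, 0.1205, 0.1101]
tcp_rot: [-180.0, 0.0, 80.5]
wrist_force: [0.5, -0.4, -0.8]
time: 7.13
ee_pos: [0.6208, 0.1204, 0.0946]
tcp_rot: [-180.0, 0.0, 80.5]
wrist_force: [-0.8, -0.4, -1.0]
opening: 0.0374
grasp_force: 31.4
[0.6207584  0.12041197 0.09455215] [-1.79977905e+02  7.72274988e-03  8.04955303e+01] [ 0.00026256  0.03877934 -0.0581562 ]
[-0.     -0.0006  0.0181]
```

It entered with no contact force; pushing down to the bottom.

Scaled: 0.019 m / 0.25 = 0.076, 0.018 m / 0.25 = 0.072.

```bash
python3 drive.py '[[[0, 0, 0.028], 0, 0.03], [[0, 0, 0.056], 0, 0.03], [[0, 0, 0.072], 0, 0.03], [[0, 0, 0.076], 0, 0.03], [[0, 0, 0.076], 0, 0.03]]'; python3 drive.py '[[[0, 0, 0], 0, 0.03], [[0, 0, 0], 0, 0.03]]'
```

```text
time: 7.55
ee_pos: [0.6214, 0.1203, 0.0763]
tcp_rot: [179.9, -0.0, 80.5]
wrist_force: [0.3, -0.4, 4.6]
opening: 0.0373
grasp_force: 30.6
time: 7.72
ee_pos: [0.6214, 0.1203, 0.0763]
tcp_rot: [179.9, -0.0, 80.5]
wrist_force: [1.3, -0.2, 4.2]
opening: 0.0376
grasp_force: 30.7
```

Scaled: -0.17 m / 0.25 = -0.68, -0.108 m / 0.25 = -0.432, -35 degrees / 360 = -0.0972.

```bash
python3 drive.py '[[[0, 0, 0], 0, 0.085], [[0, 0, 0], 0, 0.085], [[0, 0, 0], 0, 0.085], [[0, 0, 0], 0, 0.085], [[0, 0, 0], 0, 0.085]]' | sed -n '2p;4,5p'; python3 drive.py '[[[0, 0, -0.08], 0, 0.085], [[0, 0, -0.2], 0, 0.085], [[0, 0, -0.36], 0, 0.085], [[0, 0, -0.52], 0, 0.085], [[0, 0, -0.68], 0, 0.085]]' | sed -n 2p; python3 drive.py '[[[0, 0, -0.16], 0, 0.085], [[0, 0, -0.22], 0, 0.085], [[-0.12, -0.144, -0.22], 0, 0.085], [[-0.24, -0.288, -0.22], 0, 0.085], [[-0.316, -0.432, -0.22], 0, 0.085]]'|sed -n 2p
python3 drive.py '[[[0, 0, 0], -0.0194, 0.085], [[0, 0, 0], -0.0389, 0.085], [[0, 0, 0], -0.0583, 0.085], [[0, 0, 0], -0.0778, 0.085], [[0, 0, 0], -0.0972, 0.085]]'|sed -n 3p; python3 drive.py '[[[0, 0, 0], -0.0194, 0.085], [[0, 0, 0], -0.0389, 0.085], [[0, 0, 0], -0.0583, 0.085], [[0, 0, 0], -0.0778, 0.085], [[0, 0, 0], -0.0972, 0.085]]'|sed -n 3p;python3 drive.py '[[[0, 0, 0], -0.0194, 0.085], [[0, 0, 0], -0.0389, 0.085], [[0, 0, 0], -0.0583, 0.085], [[0, 0, 0], -0.0778, 0.085], [[0, 0, 0], -0.0972, 0.085]]'|sed -n 3p;python3 drive.py '[[[0, 0, 0], -0.0194, 0.085], [[0, 0, 0], -0.0389, 0.085], [[0, 0, 0], -0.0583, 0.085], [[0, 0, 0], -0.0778, 0.085], [[0, 0, 0], -0.0972, 0.085]]'|sed -n 3p;python3 drive.py '[[[0, 0, 0], -0.0194, 0.085], [[0, 0, 0], -0.0389, 0.085], [[0, 0, 0], -0.0583, 0.085], [[0, 0, 0], -0.0778, 0.085], [[0, 0, 0], -0.0972, 0.085]]'|sed -n 3p;python3 drive.py '[[[0, 0, 0], -0.0139, 0.085], [[0, 0, 0], -0.0139, 0.085], [[0, 0, 0], -0.0139, 0.085]]'
python3 - <<'E'
from h import *
import pickle
i=optics.camera_info("wrist"); im=optics.camera("wrist"); pickle.dump((im,i),open("w4.pkl","wb")); cv2.imwrite("pics/w4.png",im)
E
```

```text
ee_pos: [0.6208, 0.1204, 0.0756]
wrist_force: [0.5, 0.0, -0.8]
opening: 0.0848
ee_pos: [0.6204, 0.1203, 0.2475]
ee_pos: [0.5096, 0.0628, 0.2997]
tcp_rot: [180.0, 0.0, 115.8]
tcp_rot: [180.0, -0.0, 150.8]
tcp_rot: [180.0, -0.0, -174.2]
tcp_rot: [180.0, -0.0, -139.2]
tcp_rot: [180.0, -0.0, -104.2]
time: 11.3
ee_pos: [0.51, 0.0636, 0.3009]
tcp_rot: [180.0, -0.0, -99.7]
wrist_force: [-0.9, -0.2, -0.4]
opening: 0.0851
grasp_force: 0.0
```

View pics/w4.png

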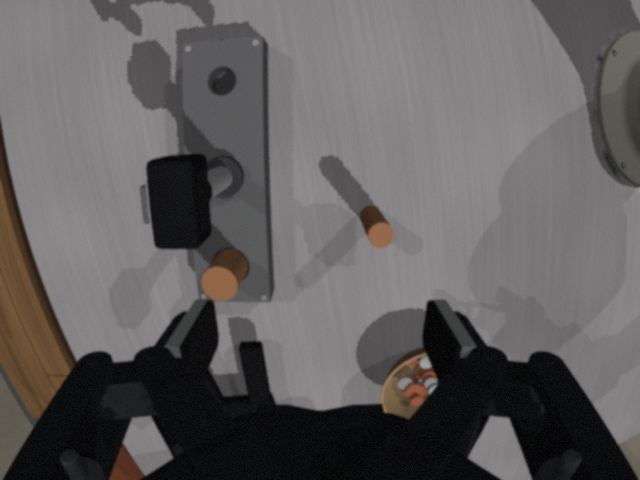

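Thick plug stands in its bore, top at (220,283). Slim top is at (380,236), narrow bore at (222,81), grip top at about (180,201) with the button to its left at (145,203).

```bash
cat > m2.py <<'E'
import sys,io,contextlib
with contextlib.redirect_stdout(io.StringIO()):
    from m import *
im,i=pickle.load(open("w4.pkl","rb"))
f=cv2.GaussianBlur(im,(3,3),0); hs=cv2.cvtColor(f,cv2.COLOR_BGR2HSV).astype(int); g=f.astype(int).mean(2)
om=(f[...,2]>115)&(hs[...,1]>90)
ring=np.zeros(g.shape,np.uint8); cv2.circle(ring,(222,81),19,1,2); nm=g<np.median(g[ring>0])-10
for k,mask,p,z,r in(("slim",om,(380,236),.0785,30),("thick",om,(222,283),.0885,30),("narrow",nm,(222,81),.0385,18)):
    c,e=near(im,mask,p,hull=k=="narrow",rad=r); print(k,c.round(1),e,plane("wrist",c,z,i).round(4))
E
python3 m2.py; python3 - <<'E'
from h import *
print(shift([.4567,.0998,.066]).round(4),tool().round(3))
E
```

```text
slim [380.5 234.6] [380.5 234.6  23.1  24.3] [0.4564 0.0999 0.0785]
thick [219.1 283.4] [219.1 283.4  31.6  36.3] [0.6207 0.1203 0.0885]
narrow [221.6  80.6] [221.6  80.6  29.   31.4] [ 0.5873 -0.0772  0.0385]
[-0.0267  0.0586  0.2349] [[-0.168 -0.986 -0.   ]
 [-0.986  0.168  0.   ]
 [ 0.     0.    -1.   ]]
```

Scaled: 0.13 m / 0.25 = 0.52, 0.11 m / 0.25 = 0.44.

```bash
python3 drive.py '[[[-0.06, 0.12, 0.04], 0, 0.085], [[-0.1068, 0.2348, 0.12], 0, 0.085], [[-0.1068, 0.2348, 0.28], 0, 0.085], [[-0.1068, 0.2348, 0.44], 0, 0.085], [[-0.1068, 0.2348, 0.52], 0, 0.085]]' | sed -n 2p; python3 drive.py '[[[0, 0, 0.14], 0, 0.085], [[0, 0, 0.28], 0, 0.085], [[0, 0, 0.4], 0, 0.085], [[0, 0, 0.42], 0, 0.085], [[0, 0, 0.42], 0, 0.085]]' | sed -n 2p;  python3 drive.py '[[[0, 0, 0], 0, 0.085], [[0, 0, 0], 0, 0.085]]'|sed -n 2p; python3 - <<'E'
from h import *
print(shift([.4565,.0999,.066]).round(4))
E
```

```text
ee_pos: [0.4549, 0.0997, 0.1668]
ee_pos: [0.4553, 0.0994, 0.0645]
ee_pos: [0.4578, 0.0999, 0.0682]
[0.0002 0.0013 0.0022]
```

```bash
python3 drive.py '[[[0, 0, 0], 0, 0.018], [[0, 0, 0], 0, 0.018], [[0, 0, 0], 0, 0.018], [[0, 0, 0], 0, 0.018], [[0, 0, 0], 0, 0.018]]' 30 | sed -n '2p;4,6p'; python3 drive.py '[[[0, 0, 0], 0, 0.018], [[0, 0, 0], 0, 0.018], [[0, 0, 0], 0, 0.018]]' 30; python3 - <<'E'
from h import *
o=bot.get_obs();print(o["ee_pos"],o["tcp_rot"],o["opening"]);print(shift([.5872,-.0769,.0766]).round(4))
E
```

```text
ee_pos: [0.4567, 0.0997, 0.0662]
wrist_force: [-0.4, -0.1, 6.4]
opening: 0.0252
grasp_force: 29.5
time: 13.02
ee_pos: [0.4567, 0.0997, 0.0662]
tcp_rot: [-180.0, 0.0, -99.5]
wrist_force: [-1.5, 0.2, 5.0]
opening: 0.0256
grasp_force: 29.7
[0.45666315 0.09966281 0.06615722] [-1.79980554e+02  8.86990069e-03 -9.95088221e+01] 0.02556012893161808
[ 0.1526 -0.1579 -0.0104]
```

```bash
python3 drive.py '[[[0, 0, -0.12], 0, 0.018], [[0, 0, -0.26], 0, 0.018], [[0, 0, -0.4], 0, 0.018], [[0, 0, -0.48], 0, 0.018], [[0.12, 0, -0.48], 0, 0.018]]' | sed -n 2p; python3 drive.py '[[[0.12, 0, 0], 0, 0.018], [[0.24, 0, 0], 0, 0.018], [[0.36, 0, 0], 0, 0.018], [[0.4904, 0, 0], 0, 0.018], [[0.4904, -0.08, 0], 0, 0.018]]' |sed -n 2p;  python3 drive.py '[[[0, -0.12, 0], 0, 0.018], [[0, -0.26, 0], 0, 0.018], [[0, -0.4, 0], 0, 0.018], [[0, -0.52, 0], 0, 0.018], [[0, -0.552, 0], 0, 0.018]]' |sed -n 2p; python3 drive.py '[[[0, 0, 0], 0, 0.018], [[0, 0, 0], 0, 0.018], [[0, 0, 0], 0, 0.018]]' | sed -n '2,6p'
python3 - <<'E'
from h import *
i=optics.camera_info("wrist"); im=optics.camera("wrist"); s=optics.camera("side")[150:330,250:450]
print(shift([.5872,-.0769,.0762]).round(4))
cv2.imwrite("pics/c5.png",np.hstack([cv2.resize(im,(400,300)),cv2.resize(s,(333,300))]))
E
```

```text
ee_pos: [0.4537, 0.0725, 0.1903]
ee_pos: [0.4486, -0.0579, 0.1864]
ee_pos: [0.5901, -0.0776, 0.1839]
ee_pos: [0.5862, -0.0768, 0.186]
tcp_rot: [180.0, -0.0, -99.5]
wrist_force: [-0.4, 0.2, -0.7]
opening: 0.025
grasp_force: 29.8
[-0.     -0.0009  0.1103]
```

View pics/c5.png

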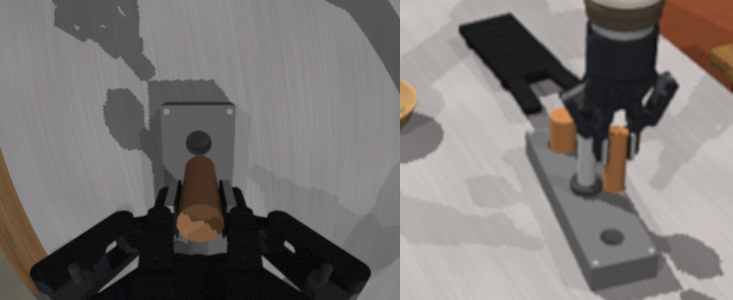

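The thick plug is seated (side view). The slim plug is held upright and lined up over the narrow bore, so I'll lower it.

Scaled: 0.076 m / 0.25 = 0.304, 0.06 m / 0.25 = 0.24.

```bash
python3 drive.py '[[[0, -0.0024, 0.12], 0, 0.018], [[0, -0.0024, 0.24], 0, 0.018], [[0, -0.0024, 0.304], 0, 0.018], [[0, -0.0024, 0.304], 0, 0.018], [[0, -0.0024, 0.304], 0, 0.018]]' |sed -n 2,4p; python3 drive.py '[[[0, 0, 0.024], 0, 0.018], [[0, 0, 0.048], 0, 0.018], [[0, 0, 0.06], 0, 0.018], [[0, 0, 0.06], 0, 0.018]]'
python3 - <<'E'
from h import *
o=bot.get_obs();print(o["torque"]);print(shift([.5872,-.0769,.0762]).round(4))
E
```

```text
ee_pos: [0.5869, -0.0769, 0.1103]
tcp_rot: [180.0, -0.0, -99.5]
wrist_force: [-0.2, -0.1, 0.1]
time: 15.37
ee_pos: [0.5876, -0.077, 0.0946]
tcp_rot: [180.0, -0.0, -99.5]
wrist_force: [-0.7, 0.2, 0.7]
opening: 0.0253
grasp_force: 30.0
[0.02388892 0.02056905 0.08561937]
[-0.0001  0.0004  0.0184]
```

```bash
python3 drive.py '[[[0, 0, 0.028], 0, 0.018], [[0, 0, 0.056], 0, 0.018], [[0, 0, 0.072], 0, 0.018], [[0, 0, 0.078], 0, 0.018], [[0, 0, 0.078], 0, 0.018]]'; python3 drive.py '[[[0, 0, 0], 0, 0.018], [[0, 0, 0], 0, 0.018]]'
```

```text
time: 15.78
ee_pos: [0.5878, -0.0771, 0.0758]
tcp_rot: [-180.0, -0.0, -99.5]
wrist_force: [-1.0, 0.1, 5.2]
opening: 0.0253
grasp_force: 30.5
time: 15.95
ee_pos: [0.5878, -0.0771, 0.0758]
tcp_rot: [-180.0, 0.0, -99.5]
wrist_force: [-0.9, 0.1, 4.6]
opening: 0.0255
grasp_force: 30.5
```

Scaled: -0.17 m / 0.25 = -0.68, -0.13 m / 0.25 = -0.52.

```bash
python3 drive.py '[[[0, 0, 0], 0, 0.085], [[0, 0, 0], 0, 0.085], [[0, 0, 0], 0, 0.085], [[0, 0, 0], 0, 0.085], [[0, 0, 0], 0, 0.085]]' | sed -n '2p;4,5p'; python3 drive.py '[[[0, 0, -0.08], 0, 0.085], [[0, 0, -0.2], 0, 0.085], [[0, 0, -0.36], 0, 0.085], [[0, 0, -0.52], 0, 0.085], [[0, 0, -0.68], 0, 0.085]]' | sed -n 2p; python3 drive.py '[[[0, 0, -0.16], 0, 0.085], [[0, 0, -0.22], 0, 0.085], [[-0.14, 0, -0.22], 0, 0.085], [[-0.28, 0.08, -0.22], 0, 0.085], [[-0.4, 0.16, -0.22], 0, 0.085]]'|sed -n 2p; python3 drive.py '[[[0, 0, 0], 0, 0.085], [[0, 0, 0], 0, 0.085]]'|sed -n 2p
python3 - <<'E'
from h import *
import pickle
i=optics.camera_info("wrist"); im=optics.camera("wrist"); pickle.dump((im,i),open("w6.pkl","wb"))
W={1:(437,192),2:(534,142)}
rs={}
for k,p in W.items():
    m,inf=pickle.load(open(f"w{k}.pkl","rb")); g=cv2.GaussianBlur(m,(3,3),0).max(2)<45
    w=np.zeros(g.shape,np.uint8); cv2.circle(w,p,62,1,-1)
    n,l,s,c=cv2.connectedComponentsWithStats((g&(w>0)).astype(np.uint8)); j=1+np.argmax(s[1:,4]); y,x=np.nonzero(l==j)
    cs=[(x[a],y[a]) for a in(np.argmax(x-y),np.argmax(x+y))]; print(k,s[j],cs); rs[k]=[ray("wrist",q,inf) for q in cs]
for a,b in zip(rs[1],rs[2]): print([np.round(v,4) for v in cross(a,b)])
c=np.array([.6037,.0217]); y=np.array([.165,.986]); x=np.array([.986,-.165])
print("expected corners",c+18*x/1e3+32*y/1e3,c+18*x/1e3-32*y/1e3)
s=optics.camera("side")[150:330,250:450]
cv2.imwrite("pics/c6.png",np.hstack([cv2.resize(im,(440,330)),cv2.resize(s,(360,330))]))
E
```

```text
ee_pos: [0.5877, -0.0771, 0.0752]
wrist_force: [-0.5, 0.6, 0.5]
opening: 0.0832
ee_pos: [0.5873, -0.077, 0.2471]
ee_pos: [0.5651, 0.0293, 0.2999]
ee_pos: [0.5644, 0.0297, 0.3008]
1 [ 398  143   69   97 5442] [(np.int64(464), np.int64(150)), (np.int64(459), np.int64(237))]
2 [ 497   98   68   89 4971] [(np.int64(562), np.int64(105)), (np.int64(558), np.int64(183))]
[array([0.6231, 0.0485, 0.1838]), np.float64(0.0006)]
[array([ 0.614 , -0.0091,  0.1862]), np.float64(0.0011)]
expected corners [0.626728 0.050282] [ 0.616168 -0.012822]
```

View pics/c6.png

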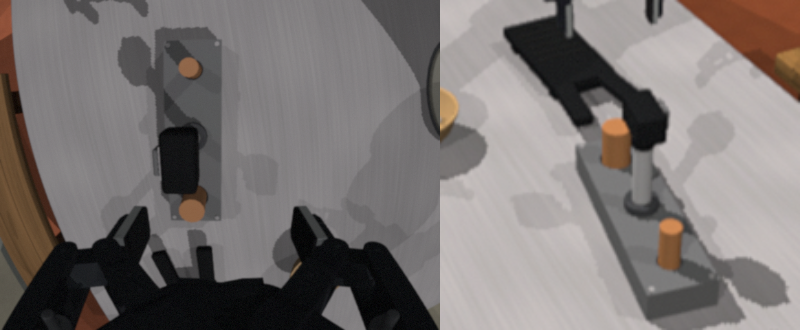

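Both plugs are seated (side view), and the grip's triangulated top is at about 0.186 m, on the mast axis expected from the bores. Now the grip.

```bash
python3 - <<'E'
from h import *
print(shift([.6047,.0215,.175]).round(4),bot.get_obs()["tcp_rot"])
E
```

```text
[-0.0002 -0.0402  0.1254] [-1.79987462e+02 -1.17298024e-02 -9.94944542e+01]
```

Scaled: 0.06 m / 0.25 = 0.24, -0.0402 m / 0.25 = -0.1608.

```bash
python3 drive.py '[[[0, -0.12, 0], 0, 0.085], [[0, -0.1608, 0], 0, 0.085], [[0, -0.1608, 0], 0, 0.085], [[0, -0.1608, 0.12], 0, 0.085], [[0, -0.1608, 0.24], 0, 0.085]]'|sed -n 2p; python3 drive.py '[[[0, 0, 0.12], 0, 0.085], [[0, 0, 0.2], 0, 0.085], [[0, 0, 0.26], 0, 0.085], [[0, 0, 0.26], 0, 0.085], [[0, 0, 0.26], 0, 0.085]]'|sed -n 2,4p; python3 drive.py '[[[0, 0, 0], 0, 0.085], [[0, 0, 0], 0, 0.085]]'|sed -n 2,4p
python3 - <<'E'
from h import *
print(shift([.6047,.0215,.175]).round(4))
E
```

```text
ee_pos: [0.6053, 0.0204, 0.2409]
ee_pos: [0.6039, 0.0208, 0.1752]
tcp_rot: [179.9, -0.0, -99.6]
wrist_force: [-0.5, 0.3, -0.2]
ee_pos: [0.605, 0.0212, 0.1771]
tcp_rot: [-179.9, 0.0, -99.5]
wrist_force: [-0.4, -0.7, 1.3]
[-0.0002  0.0004  0.0021]
```

Scaled: 0.001 m / 0.25 = 0.004.

```bash
python3 drive.py '[[[0, 0, 0.004], 0, 0.03], [[0, 0, 0.004], 0, 0.03], [[0, 0, 0.004], 0, 0.03], [[0, 0, 0.004], 0, 0.03], [[0, 0, 0.004], 0, 0.03]]' 60; python3 drive.py '[[[0, 0, 0], 0, 0.03], [[0, 0, 0], 0, 0.03], [[0, 0, 0], 0, 0.03], [[0, 0, 0], 0, 0.03]]' 60
```

```text
time: 18.88
ee_pos: [0.6055, 0.0214, 0.1755]
tcp_rot: [-179.8, 0.0, -99.5]
wrist_force: [3.2, -1.1, 3.8]
opening: 0.0366
grasp_force: 61.8
time: 19.22
ee_pos: [0.6055, 0.0214, 0.1755]
tcp_rot: [-179.8, 0.0, -99.5]
wrist_force: [5.0, -1.2, 4.9]
opening: 0.0362
grasp_force: 61.2
```

Scaled: -0.02 m / 0.25 = -0.08, -0.014 m / 0.25 = -0.056.

```bash
python3 drive.py '[[[0, 0, -0.012], 0, 0.03], [[0, 0, -0.032], 0, 0.03], [[0, 0, -0.056], 0, 0.03], [[0, 0, -0.08], 0, 0.03], [[0, 0, -0.08], 0, 0.03]]' 60
```

```text
time: 19.63
ee_pos: [0.6055, 0.0214, 0.1952]
tcp_rot: [-179.9, 0.0, -99.5]
wrist_force: [7.0, -0.8, -2.8]
opening: 0.0366
grasp_force: 61.3
```

The mast is running free (only its weight on the wrist). Continuing past the first stop.

Scaled: -0.056 m / 0.25 = -0.224, -0.046 m / 0.25 = -0.184.

```bash
python3 drive.py '[[[0, 0, -0.04], 0, 0.03], [[0, 0, -0.088], 0, 0.03], [[0, 0, -0.136], 0, 0.03], [[0, 0, -0.184], 0, 0.03], [[0, 0, -0.224], 0, 0.03]]' 60| sed -n '2p;4,6p'; python3 drive.py '[[[0, 0, -0.028], 0, 0.03], [[0, 0, -0.056], 0, 0.03], [[0, 0, -0.076], 0, 0.03], [[0, 0, -0.076], 0, 0.03]]' 60
```

```text
ee_pos: [0.6055, 0.0214, 0.2506]
wrist_force: [8.8, -0.7, -3.9]
opening: 0.0364
grasp_force: 62.9
time: 20.38
ee_pos: [0.6055, 0.0214, 0.27]
tcp_rot: [-179.9, 0.0, -99.5]
wrist_force: [6.9, -0.3, -1.5]
opening: 0.0362
grasp_force: 63.4
```

Scaled: -0.006 m / 0.25 = -0.024, -0.003 m / 0.25 = -0.012.

```bash
python3 drive.py '[[[0, 0, -0.012], 0, 0.03], [[0, 0, -0.024], 0, 0.03], [[0, 0, -0.024], 0, 0.03]]' 60| sed -n '2p;4p'; python3 drive.py '[[[0, 0, -0.004], 0, 0.03], [[0, 0, -0.004], 0, 0.03]]' 60| sed -n '2p;4p';python3 drive.py '[[[0, 0, -0.004], 0, 0.03], [[0, 0, -0.004], 0, 0.03]]' 60
```

```text
ee_pos: [0.6054, 0.0214, 0.2753]
wrist_force: [6.9, -1.8, -1.2]
ee_pos: [0.6054, 0.0214, 0.2759]
wrist_force: [7.6, -0.7, -1.7]
time: 20.97
ee_pos: [0.6055, 0.0214, 0.2765]
tcp_rot: [-179.9, -0.0, -99.5]
wrist_force: [8.5, -0.9, -4.4]
opening: 0.0367
grasp_force: 63.7
```

Scaled: -0.001 m / 0.25 = -0.004.

```bash
python3 drive.py '[[[0, 0, -0.004], 0, 0.03], [[0, 0, -0.004], 0, 0.03]]' 60| sed -n '2p;4p';python3 drive.py '[[[0, 0, -0.004], 0, 0.03], [[0, 0, -0.004], 0, 0.03], [[0, 0, -0.004], 0, 0.03]]' 60
python3 - <<'E'
from h import *
im=optics.camera("wrist"); s=optics.camera("side")[110:330,250:450]
cv2.imwrite("pics/c7.png",np.hstack([cv2.resize(im,(440,330)),cv2.resize(s,(300,330))]))
E
```

```text
ee_pos: [0.6055, 0.0214, 0.2766]
wrist_force: [9.8, -0.3, -9.7]
time: 21.38
ee_pos: [0.6055, 0.0214, 0.2766]
tcp_rot: [179.9, -0.0, -99.5]
wrist_force: [9.3, -0.1, -14.6]
opening: 0.0363
grasp_force: 63.0
```

View pics/c7.png

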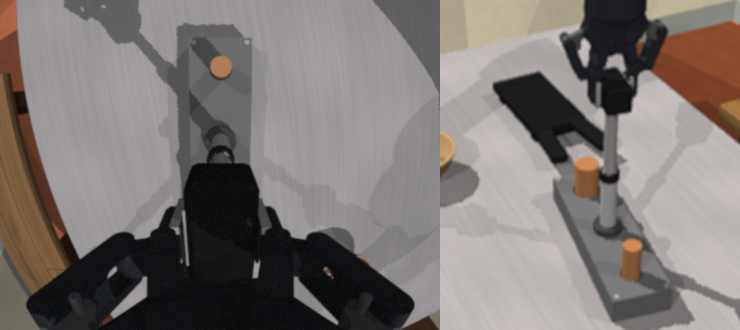

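The mast is against its end stop (101 mm up, steady upward push), the grip is held with the button pressed, and both plugs are seated. Handing in.

```bash
python3 -c "
from workcell import bot, optics
print(bot.job_done())"
```

```text
the job is handed in; nothing more can be done
None
```

Job handed in at about 21 s: the thick and slim plugs are fully down in their bores, the mast is up against its end stop at about 101 mm with the grip still held and the button squeezed in, and the bowl, organizer and boot jack were never touched.

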